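Lock a steel pan into its transit cradle

ROBOT

A 6-joint arm with a two-finger parallel gripper is mounted at the origin on the work surface. World frame = base frame: x ahead of the robot, y to its left, z up, the work surface at z = 0. Lengths are in mm, angles in rad, forces in N, time in s.
With the tool pointing down it reaches from about 350 to 875 mm from the base axis. Payload 4.2 kg.
Tool frame: the origin (TCP) lies at the very end of the fingers, on their centre line; the grasp point (between the pads) lies 19 mm behind it; y points along the fingers, z is the direction in which the jaws open and shut, and the axes are right-handed (so a half turn about y gives the same grasp; the last joint's range is limited). The gripper opens to 85 mm and grips with 20 to 120 N. Pads are 22 mm wide; open, the fingers measure 114 mm over their backs; the gripper's body (76 mm by 85 mm) begins 54 mm behind the grasp point. The pads swing forward as they close: fully open they stand 13 mm farther back than shut.
Start: joints at [-0.853, 0.385, 0.008, 0, -1.194, -0.259], TCP at [276.807, -560.337, 231.312] pointing down, gripper open.
Joint ranges: [-3.14, 3.14], [-1.21, 2.06], [-1.07, 1.41], [-3.16, 2.05], [-2.99, -0.16], [-3.1, 3.1]. Speed limits (rad/s): [2.79, 2.79, 3.14, 3.14, 3.14, 3.14].

INTERFACE

Orientations are given as a unit quaternion [x, y, z, w].
In Python, from bench import arm gives the robot as it stands.
- The arm moves only by the shell command python3 -m creep 'ROWS'. ROWS is JSON, a list of rows, each an object with "delta_pos": the shift along the tool's x, y, z in mm, a list of three; "rot": the turn, a rotation vector about the tool's x, y, z in rad, a list of three; "jaw": the finger opening in mm, from 0 to 85.4. A call has exactly 10 rows; each row shifts and turns the commanded pose from where the row before left it, along the tool's axes as they then stand; what a row does not reach is not made up. A row lasts 1/12 s, in which the tool goes at most 41.7 mm and 7.16 degrees, less where a joint would pass 70% of its speed; a pose out of reach is approached as far as the arm can. A call is refused whole if a number of a shift passes 41.7 or a number of a turn 0.125, either way. A call with a gripper value outside its range is refused whole. The fingers move at their own pace and stop on an object; the grip force is fixed at half the most. Time passes only in rows, so rows that do not move let the fingers close, or fill a call up. It gives the time, the measured TCP pose, the force and the opening at its end, in the units of the state.
- arm.read_state(): the state, without advancing time (a new reading comes with each control period).
- arm.get_image(name): name is "scene" or "top"; returns the picture (480x640x3 uint8, red, green, blue); there is no depth.
- arm.calibration(name): a dict with "intrinsics" (3x3 intrinsics, pixels), "R" (3x3) and "t" (3): a world point X has camera coordinates R X + t. Camera axes: x right, y down, z forward; pixel columns grow to the right and rows downward; lengths in mm; the calibration is good to about 2 mm. A picture is of the moment at which its call begins. calibration takes no time and is no camera call.
- arm.job_done(): hands the job in, once; it reports no verdict.
Trained networks look in the newest picture that a camera, given by its name, has taken for a name from the list of things; names that differ only in an ending like _2 or _b are one class to them, and where a whole thing is asked for, a point or a joint stands for the part that bears it (a point fixed in the world has none). Each returns a list of dicts, best first, with "p" (0 to 1); they miss things now and then, are a little off and sometimes report something else, mostly with a low value. They report only what shows in the picture. A call takes as long as a camera call. They do not tell look-alikes from the thing itself.
- arm.find_in(camera, target): "location" ([column, row] in pixels, amid what is visible of it).
- arm.masks_of(camera, target): "pixels" (480x640 bool, what is visible of it) and "location" ([column, row] in pixels, amid what is visible of it).
The state is a dict: "clock": time; "joints": joint angles; "joint_vel": joint speeds; "joint_efforts": joint torques, N m; "position": TCP position; "ee_rot": TCP orientation; "contact_force": force on the tool from outside, world axes, zero at the start; "wrist_torque": the same for the moment, N m; "gripper_width": finger opening in mm.
Only numpy, scipy, OpenCV 4.12 (cv2) and the standard library are available. Lean on these libraries where they do the work, as an engineer would, in place of code of your own. Each camera call takes 0.05 s, during which the arm holds its last target. There are 200 camera calls.

TASK

Push the steel pan along its cradle until it is fully home against the back stop. Then push the sliding retainer along the rail, across the front of the pan, until its spring pin drops into the notch of the notch block, and leave it sitting there. Only push: do not lift or tip the pan, and leave the loose things around the cradle alone.

Things in the scene. Friction and masses are not known exactly. Their poses are not given: they have to be found in the camera images.
- cradle: Fixed aluminium plate, top 30 mm above the bench. Origin on the bench under the home pan's middle; x: the way the pan is pushed, to the back stop; y: towards the retainer's outer end; z up. Bed x -125 to 80, y -110 to 105 mm; a wing at x -125 to -45 goes on to y = 225. Side guides 22 mm tall, inner faces y = +-89, x -44 to 56. The rail is the near edge, x = -125, along y.
- back_stop (a point): Middle of the foot of the back stop's face, on the plate at cradle x = 50 mm (26 mm tall, 190 mm wide). Axes as the cradle's.
- pan: Loose open steel pan, 0.4 to 0.8 kg: body 100 (x) by 168 mm (y), rim 108 by 176, 65 mm tall. Origin at the centre of its underside, on the plate; x about the cradle's x. Starts 35 to 55 mm short of home, over the retainer's path. Home: its body touches the back stop, origin within 5 mm of x = 0 in the cradle's frame. Slides with 1 to 8 N; push near the middle of its near side.
- retainer (a joint): How far the retainer has slid (m) from its outer end towards cradle -y, 0 to 0.24; its pin is at cradle y = 185 mm minus this. Starts at 0 to 0.04. Dry friction about 0.5 N plus 6 N per m/s; it stays where left, apart from the pull of the notch.
- paddle (a point): Middle of the top edge of the retainer's upright steel paddle, 110 mm above the bench. Paddle: 12 mm thick along cradle y, 51 mm wide (cradle x -115 to -64). Push on its outer (+y) face. It stands on a dark saddle, 44 mm long (y), top 38.5 mm above the bench, cradle x -135 to -63. With the pan home it clears the rim by 10 mm; a pan further out blocks it.
- pin (a point): Bottom of the retainer's sprung roller pin (8 mm roller), 16 mm above the bench at cradle x = -147 mm, in line (cradle y) with the middle of the paddle. Its dark housing, 16 mm across, stands beside the paddle on the robot's side, up to 56 mm above the bench.
- notch_block: Fixed steel block on the bench before the plate's near edge, origin on the bench under the notch, axes as the cradle's: 22 (x) by 60 mm (y); a low round hump 7 mm before the notch (+y), 20 mm tall, and a higher one 8 mm past it, 22 mm tall. It lies at cradle x = -147, y -20 to 50 mm.
- notch (a point): Bottom of the notch, 16 mm above the bench, on the pin's line. The pin meets the low hump 14 mm before it: the push rises to some 6 to 11 N, falls away to nothing at the crest 7 mm before the notch, and the pin springs in by itself, ahead of the pusher. Seated: within 3 mm along the rail. Pushing on against the higher hump takes 15 to 20 N; past it the pin is out again.
- foot: Bystander: loose steel levelling foot, 44 mm across, 62 mm tall, on the bench behind the wing. Origin at the centre of its underside.
- dial: Bystander: loose grey oven knob, 50 mm across, 26 mm tall, on the bench at the cradle's -y side. Origin at the centre of its underside.
- driver: Bystander: loose screwdriver, 200 mm long, 26 mm thick, black handle, lying roughly along cradle x on the bench at the -y side. Origin under its middle.
There are look-alikes about, which are no part of the job. What is meant by the pan is not purple, and is the larger of those in its own colour.

How it is judged (in metres and radians):
On the way, in this order (a step that is already met when the one before it is completed fails the run):
1. the pan is home against the back stop (x of pan in the frame of cradle above -0.006 m and z of pan in the frame of cradle below 0.034 m), for 0.2 s.
2. the retainer's pin is in the notch with the pan still home (y of pin in the frame of notch between -0.003 and 0.003 m and x of pan in the frame of cradle above -0.006 m), for 0.2 s.
At the end, for the whole second after the job is handed in: The pan stands flat in the cradle within 6 mm of home, at rest; the retainer's pin sits in the notch (within 3 mm along the rail), at rest; nothing is touched by the robot (all of step 2 and x of pan in the frame of cradle below 0.006 m and z of pan in the frame of cradle below 0.034 m and angle between pan's own z axis and vertical below 0.05 rad and linear speed of pan below 0.01 m/s and velocity of joint retainer between -0.005 and 0.005 m/s).
It fails at once if the pan is lifted or tipped (z of pan in the frame of cradle above 0.042 m or angle between pan's own z axis and vertical above 0.15 rad).
It fails at once if a loose thing beside the cradle is moved (distance of any of foot, dial, driver from where it was at the start of the episode above 0.015 m).
It also fails if it takes over 64 s, if anything falls off the work surface, if the arm or the gripper's body presses on something with over 40 N, if the wrist force passes 120 N, or if a joint passes its speed limit or range.

## Working session

There is one attempt and no reset: what is moved stays moved. The work goes in short steps, Python scripts to look and compute and a shell command to move; the robot and the scene stay as the last step left them, time stands still between calls to the robot, and variables do not carry over. Pictures are saved under pics/ and viewed, about 8 in all and at most 12, crops included, and the job is handed in when it is done.

```bash
mkdir -p pics
cat > h.py <<'E'
import numpy as np, cv2
from bench import arm
def ray(cam,px):
    c=arm.calibration(cam);K,R,t=[np.array(c[k],float) for k in("intrinsics","R","t")]
    d=R.T@np.linalg.inv(K)@np.array([px[0],px[1],1.]);return -R.T@t,d
def at_z(cam,px,z):
    o,d=ray(cam,px);return o+d*(z-o[2])/d[2]
def proj(cam,X):
    c=arm.calibration(cam);K,R,t=[np.array(c[k],float) for k in("intrinsics","R","t")]
    p=K@(R@np.array(X,float)+t);return p[:2]/p[2]
def save(cam,name):
    im=arm.get_image(cam);cv2.imwrite("pics/"+name,im[:,:,::-1]);return im
E
python3 - <<'E'
from h import *
for c in("scene","top"):
    save(c,c+"0.png")
    for n in("pan","cradle","paddle","notch_block","pin","foot","dial","driver"):
        print(c,n,[(round(d["p"],2),np.round(d["location"]).tolist()) for d in arm.find_in(c,n) if d["p"]>.2])
print(arm.read_state()); print(arm.calibration("top"))
E
```

```text
scene pan [(0.9, [327.0, 255.0]), (0.84, [345.0, 152.0]), (0.81, [419.0, 347.0])]
scene cradle [(0.73, [355.0, 285.0]), (0.23, [303.0, 225.0])]
scene paddle [(0.87, [391.0, 205.0])]
scene notch_block [(0.46, [305.0, 224.0])]
scene pin [(0.87, [388.0, 206.0])]
scene foot [(0.87, [413.0, 274.0])]
scene dial [(0.83, [231.0, 268.0])]
scene driver [(0.65, [204.0, 310.0])]
top pan [(0.94, [180.0, 371.0]), (0.91, [300.0, 137.0]), (0.81, [303.0, 248.0])]
top cradle [(0.87, [281.0, 273.0])]
top paddle [(0.81, [210.0, 264.0])]
top notch_block [(0.7, [287.0, 309.0])]
top pin [(0.95, [211.0, 266.0])]
top foot [(0.78, [239.0, 201.0])]
top dial [(0.9, [378.0, 321.0])]
top driver [(0.94, [429.0, 293.0])]
{'clock': 0.9, 'joints': array([-8.53363017e-01,  3.84678254e-01,  7.88295074e-03, -3.73090774e-06,
       -1.19400055e+00, -2.58598689e-01]), 'joint_vel': array([ 9.34103108e-04,  1.55138281e-03, -4.47350942e-04, -9.90451253e-04,
       -8.58088641e-05,  5.78521189e-04]), 'joint_efforts': array([ 3.07330549e-05, -3.92078590e+01,  1.88618642e+01,  4.19066951e+00,
       -2.68548729e-04, -5.44399938e-06]), 'position': array([ 276.82184959, -560.3185642 ,  231.31797413]), 'ee_rot': array([-0.68857961, -0.16080394,  0.16080162,  0.68858046]), 'contact_force': array([ 0.28207253,  0.0806178 , -0.89653281]), 'wrist_torque': array([-0.03587749,  0.00946999,  0.0226401 ]), 'gripper_width': 85.41449227292459}
{'intrinsics': array([[471.63418565,   0.        , 317.31891992],
       [  0.        , 471.63418565, 237.98722   ],
       [  0.        ,   0.        ,   1.        ]]), 'R': array([[ 0.09972643, -0.9950028 , -0.00490572],
       [-0.96600176, -0.09563548, -0.24019668],
       [ 0.23852721,  0.02869289, -0.97071185]]), 't': array([-85.71232279, 561.95412839, 802.77340574])}
```

View pics/scene0.png

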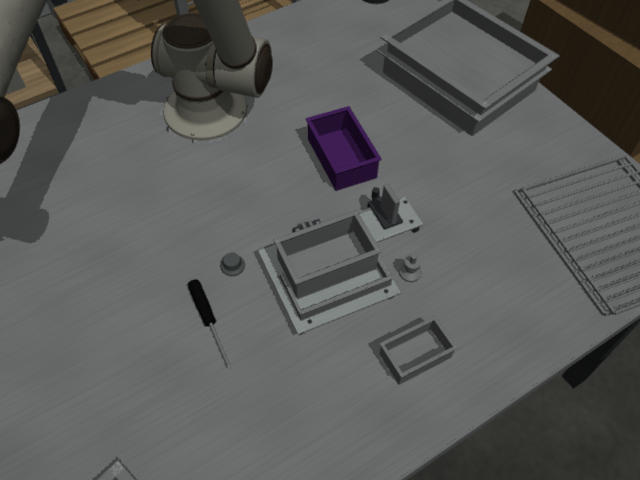

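View pics/top0.png

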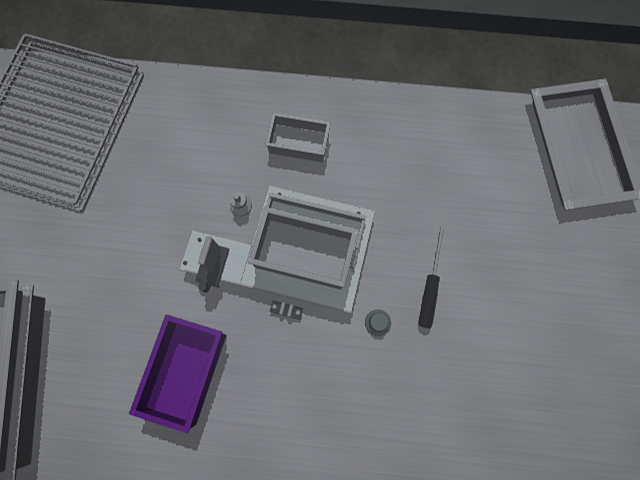

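Candidates for the pan in top: grey tray in the cradle (303,248), small grey tray (300,137), purple tray (180,371). The one at (303,248) fits: it isn't purple, it is the larger of the two grey ones, and it sits in the cradle. I'll confirm this in an enlarged crop, with the fitted cradle drawn on it.

```bash
cat > fit.py <<'E'
from h import *
from scipy.optimize import least_squares
def w(p,X):
    c,s=np.cos(p[2]),np.sin(p[2]);return np.array([p[0]+c*X[0]-s*X[1],p[1]+s*X[0]+c*X[1],X[2]])
def fit(cam,pts,p0=(550,0,0)):
    f=lambda p:np.concatenate([proj(cam,w(p,X))-px for X,px in pts])
    r=least_squares(f,p0,loss="soft_l1",x_scale=(10,10,.1));return r.x,np.abs(r.fun).max()
E
python3 - <<'E'
from fit import *
pts=[((80,105,30),(268,187)),((80,-110,30),(375,210)),((-125,-110,30),(350,312)),((-45,225,30),(193,231)),((-125,225,30),(181,269))]
p,e=fit("top",pts);print(p.round(3),e,[ (proj("top",w(p,X))-px).round(1).tolist() for X,px in pts])
im=cv2.imread("pics/top0.png");S=3.4;x0,y0=170,175
cr=cv2.resize(im[y0:y0+170,x0:x0+232],None,fx=S,fy=S,interpolation=cv2.INTER_CUBIC)
P=lambda X:tuple(int(v) for v in ((proj("top",w(p,X))-(x0,y0)+.5)*S))
def poly(L,col):
    for a,b in zip(L,L[1:]+L[:1]): cv2.line(cr,P(a),P(b),col,1)
poly([(-125,-110,30),(80,-110,30),(80,105,30),(-45,105,30),(-45,225,30),(-125,225,30)],(0,0,255))
poly([(-158,-30,0),(-136,-30,0),(-136,30,0),(-158,30,0)],(0,255,255))
# pan rim from mask
for d in arm.masks_of("top","pan"):
    print(d["p"],d["location"],d["pixels"].sum())
    if abs(d["location"][0]-303)<10 and abs(d["location"][1]-248)<10:
        c=cv2.findContours(d["pixels"].astype(np.uint8),0,2)[0]
        c=max(c,key=len)[:,0];r=cv2.minAreaRect(c);print(r)
        cv2.imwrite("pics/panmask.png",d["pixels"]*np.uint8(255))
        h=cv2.convexHull(c.reshape(-1,1,2));a=cv2.approxPolyDP(h,4,True)[:,0]
        for q in a:
            W=at_z("top",q,95);v=W[:2]-p[:2];cs,sn=np.cos(p[2]),np.sin(p[2]);print(q,"cradle",(cs*v[0]+sn*v[1]).round(1),(-sn*v[0]+cs*v[1]).round(1))
cv2.imwrite("pics/crop1.png",cr)
E
```

```text
[ 5.80796e+02 -1.46540e+01 -1.42000e-01] 1.6958156549325452 [[0.9, -1.7], [-0.2, -0.0], [1.5, 0.5], [-0.7, -0.6], [-1.4, 0.9]]
0.86 [298.7, 135.6] 2358
0.68 [301.5, 247.4] 6180
((302.996826171875, 247.14572143554688), (100.62049865722656, 63.113155364990234), 14.500167846679688)
[264 207] cradle 16.0 89.8
[355 228] cradle 16.9 -79.7
[344 286] cradle -89.9 -84.2
[250 263] cradle -89.8 86.2
0.62 [181.8, 372.2] 7082
```

View pics/crop1.png

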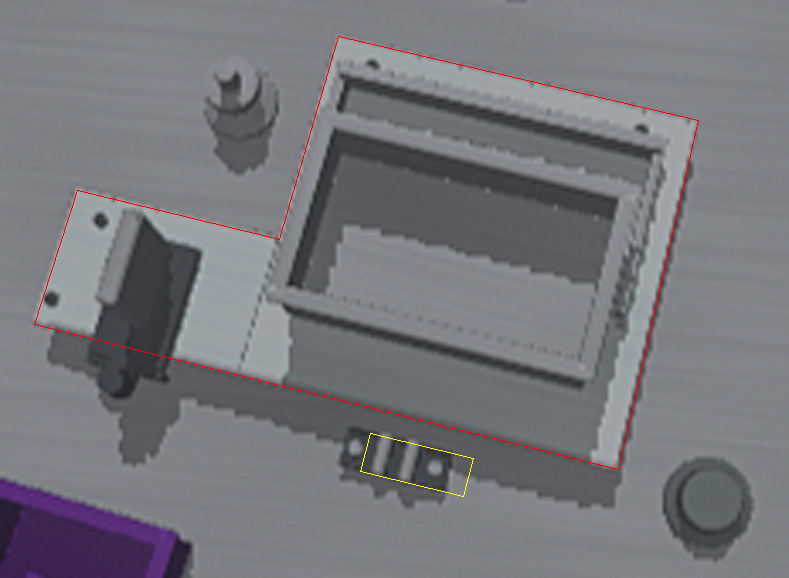

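The crop confirms the pan: the grey tray in the cradle, rim near edge at about (430,340) in the crop. The cradle outline fits. The notch block's humps are at crop (382,452) and (409,460), and the paddle's top edge runs from (133,210) to (106,302). Next I'll work out the positions and the tool pose.

```bash
cat >> fit.py <<'E'
from scipy.spatial.transform import Rotation as Ro
P=np.array([580.8,-14.65,-0.142])
def tocr(W):
    v=np.array(W[:2])-P[:2];c,s=np.cos(P[2]),np.sin(P[2]);return np.array([c*v[0]+s*v[1],-s*v[0]+c*v[1],W[2]]).round(1)
def Rt(tilt,flip):  # tool axes in world: y = finger dir (down, tip leaning to cradle +x), z along cradle y
    yv=np.array([np.sin(tilt),0,-np.cos(tilt)]);zv=np.array([0,flip,0.])
    return Ro.from_euler("z",P[2]).as_matrix()@np.stack([np.cross(yv,zv),yv,zv],1)
def plan(tgt_cr,tilt=.22,flip=None):
    s=arm.read_state();R=Ro.from_quat(s["ee_rot"]).as_matrix()
    if flip is None: flip=1 if R[:,2]@Rt(0,1)[:,2]>0 else -1
    T=Rt(tilt,flip);d=w(P,tgt_cr)-s["position"]
    print("cr now",tocr(s["position"]),"flip",flip,"tool d",(R.T@d).round(1),"d in target axes",(T.T@d).round(1),"rot",Ro.from_matrix(R.T@T).as_rotvec().round(3),"F",s["contact_force"].round(1),"t",round(s["clock"],1))
    print("tool axes in cradle cols x,y,z\n",(Ro.from_euler("z",-P[2]).as_matrix()@R).round(2))
E
python3 - <<'E'
from fit import *
u=lambda a,b:(170+(a+.5)/3.4-.5,175+(b+.5)/3.4-.5)
print("humps lo/hi",tocr(at_z("top",u(382,453),20)),tocr(at_z("top",u(409,460),22)))
print("paddle",tocr(at_z("top",u(121,256),110)),"foot",tocr(at_z("top",u(232,76),62)),"dial",tocr(at_z("top",u(712,498),26)))
print("purple",[tocr(at_z("top",x,60)) for x in((168,317),(225,334),(131,412))])
print("housing", tocr(at_z("top",u(118,375),56)))
plan((-150,0,200))
E
```

```text
humps lo/hi [-146.9   18.6   20. ] [-147.2    2.9   22. ]
paddle [-88.4 165.7 110. ] foot [ 32.6 149.8  62. ] dial [-127.8 -163.4   26. ]
purple [array([-214.5,  209. ,   60. ]), array([-218.7,  101.1,   60. ]), array([-382.9,  220.2,   60. ])]
housing [-143.2  163.8   56. ]
cr now [-223.7 -583.2  231.3] flip 1 tool d [390.5  31.3 439.4] d in target axes [ 65.1  46.7 583.2] rot [-0.066  0.598 -0.213] F [0.2 0.8 0.2] t 0.9
tool axes in cradle cols x,y,z
 [[ 0.82  0.   -0.57]
 [ 0.57 -0.    0.82]
 [ 0.   -1.   -0.  ]]
```

```bash
python3 -m creep '[{"delta_pos":[0,0,0],"rot":[-0.011,0.1,-0.0355],"jaw":0},{"delta_pos":[0,0,0],"rot":[-0.011,0.1,-0.0355],"jaw":0},{"delta_pos":[0,0,0],"rot":[-0.011,0.1,-0.0355],"jaw":0},{"delta_pos":[0,0,0],"rot":[-0.011,0.1,-0.0355],"jaw":0},{"delta_pos":[0,0,0],"rot":[-0.011,0.1,-0.0355],"jaw":0},{"delta_pos":[0,0,0],"rot":[-0.011,0.1,-0.0355],"jaw":0},{"delta_pos":[3.6,2.6,32],"rot":[0,0,0],"jaw":0},{"delta_pos":[3.6,2.6,32],"rot":[0,0,0],"jaw":0},{"delta_pos":[3.6,2.6,32],"rot":[0,0,0],"jaw":0},{"delta_pos":[3.6,2.6,32],"rot":[0,0,0],"jaw":0}]'
python3 -m creep '[{"delta_pos":[3.6,2.6,32],"rot":[0,0,0],"jaw":0},{"delta_pos":[3.6,2.6,32],"rot":[0,0,0],"jaw":0},{"delta_pos":[3.6,2.6,32],"rot":[0,0,0],"jaw":0},{"delta_pos":[3.6,2.6,32],"rot":[0,0,0],"jaw":0},{"delta_pos":[3.6,2.6,32],"rot":[0,0,0],"jaw":0},{"delta_pos":[3.6,2.6,32],"rot":[0,0,0],"jaw":0},{"delta_pos":[3.6,2.6,32],"rot":[0,0,0],"jaw":0},{"delta_pos":[3.6,2.6,32],"rot":[0,0,0],"jaw":0},{"delta_pos":[3.6,2.6,32],"rot":[0,0,0],"jaw":0},{"delta_pos":[0,0,0],"rot":[0,0,0],"jaw":0}]'
python3 -c "
from fit import *
plan((-125,0,52))"
```

```text
clock: 1.78
position: [311.2, -434.9, 224.2]
ee_rot: [0.707, 0.027, 0.128, -0.695]
contact_force: [1.1, 0.8, 0.4]
gripper_width: -0.0
clock: 2.62
position: [389.8, -152.3, 208.8]
ee_rot: [0.706, 0.03, 0.126, -0.696]
contact_force: [-0.7, -0.4, -0.8]
gripper_width: -0.6
cr now [-169.6 -163.3  208.8] flip 1 tool d [ 10.1 163.1 163. ] d in target axes [  9.3 162.8 163.3] rot [-0.002  0.006  0.001] F [-0.7 -0.4 -0.8] t 2.6
tool axes in cradle cols x,y,z
 [[ 0.98  0.22 -0.01]
 [ 0.01  0.    1.  ]
 [ 0.22 -0.98  0.  ]]
```

```bash
python3 -m creep '[{"delta_pos":[0,0,33],"rot":[0,0,0],"jaw":0},{"delta_pos":[0,0,33],"rot":[0,0,0],"jaw":0},{"delta_pos":[0,0,33],"rot":[0,0,0],"jaw":0},{"delta_pos":[0,0,33],"rot":[0,0,0],"jaw":0},{"delta_pos":[0,0,33],"rot":[0,0,0],"jaw":0},{"delta_pos":[2,32,0],"rot":[0,0,0],"jaw":0},{"delta_pos":[2,32,0],"rot":[0,0,0],"jaw":0},{"delta_pos":[2,32,0],"rot":[0,0,0],"jaw":0},{"delta_pos":[2,32,0],"rot":[0,0,0],"jaw":0},{"delta_pos":[2,32,0],"rot":[0,0,0],"jaw":0}]'
python3 - <<'E'
from fit import *
plan((-90,3,52)); im=save("scene","s2.png")
cv2.imwrite("pics/s2c.png",cv2.resize(im[130:350,180:470,::-1],None,fx=2.7,fy=2.7))
E
```

```text
clock: 3.45
position: [458.0, 1.6, 56.3]
ee_rot: [0.706, 0.028, 0.129, -0.696]
contact_force: [2.0, -1.4, 1.6]
gripper_width: 0.1
cr now [-123.9   -1.3   56.3] flip 1 tool d [32.1 11.7  4.3] d in target axes [32.1 11.6  4.3] rot [-0.001 -0.002  0.002] F [ 2.  -1.4  1.6] t 3.5
tool axes in cradle cols x,y,z
 [[ 0.98  0.22  0.  ]
 [-0.    0.    1.  ]
 [ 0.22 -0.98  0.  ]]
```

View pics/s2c.png

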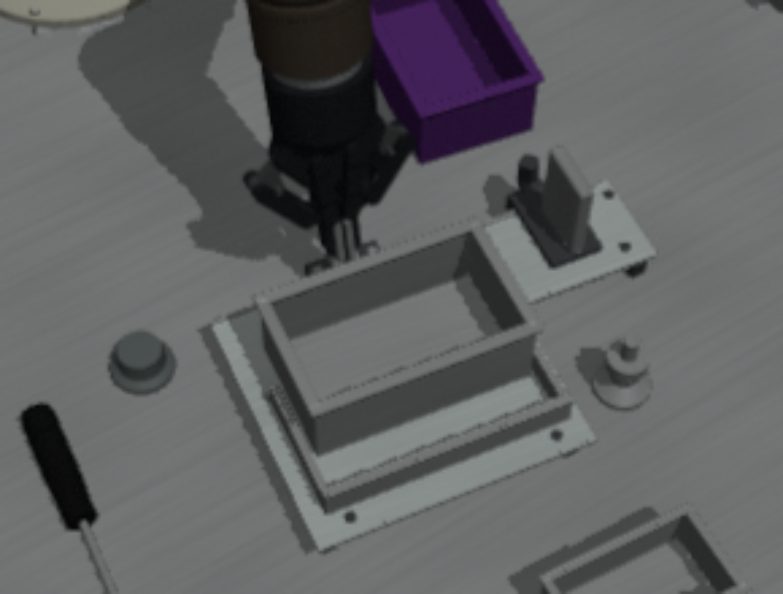

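Picture: the closed fingers are at crop (345,250), before the middle of the pan's near side. The way is clear and everything else is untouched.

```bash
python3 -m creep '[{"delta_pos":[2,4,2],"rot":[0,0,0],"jaw":0},{"delta_pos":[3.9,2.9,2],"rot":[0,0,0],"jaw":0},{"delta_pos":[3.9,0.9,0],"rot":[0,0,0],"jaw":0},{"delta_pos":[3.9,0.9,0],"rot":[0,0,0],"jaw":0},{"delta_pos":[3.9,0.9,0],"rot":[0,0,0],"jaw":0},{"delta_pos":[3,0.7,0],"rot":[0,0,0],"jaw":0},{"delta_pos":[3,0.7,0],"rot":[0,0,0],"jaw":0},{"delta_pos":[3,0.7,0],"rot":[0,0,0],"jaw":0},{"delta_pos":[3,0.7,0],"rot":[0,0,0],"jaw":0},{"delta_pos":[3,0.7,0],"rot":[0,0,0],"jaw":0}]'
python3 -c "
from fit import *
plan((-61,3,52))"
```

```text
clock: 4.33
position: [489.3, -1.8, 51.2]
ee_rot: [0.708, 0.026, 0.127, -0.694]
contact_force: [-8.9, 2.5, 6.6]
gripper_width: 0.0
cr now [-92.4  -0.2  51.2] flip 1 tool d [30.8  5.9  3.3] d in target axes [30.8  6.   3.2] rot [ 0.004 -0.002 -0.002] F [-8.9  2.5  6.6] t 4.3
tool axes in cradle cols x,y,z
 [[ 0.98  0.22  0.  ]
 [-0.   -0.    1.  ]
 [ 0.22 -0.98 -0.  ]]
```

```bash
python3 -m creep '[{"delta_pos":[2,0.4,0],"rot":[0,0,0],"jaw":0},{"delta_pos":[2,0.4,0],"rot":[0,0,0],"jaw":0},{"delta_pos":[2,0.4,0],"rot":[0,0,0],"jaw":0},{"delta_pos":[2,0.4,0],"rot":[0,0,0],"jaw":0},{"delta_pos":[2,0.4,0],"rot":[0,0,0],"jaw":0},{"delta_pos":[0,0,0],"rot":[0,0,0],"jaw":0},{"delta_pos":[0,0,0],"rot":[0,0,0],"jaw":0},{"delta_pos":[0,0,0],"rot":[0,0,0],"jaw":0},{"delta_pos":[0,0,0],"rot":[0,0,0],"jaw":0},{"delta_pos":[0,0,0],"rot":[0,0,0],"jaw":0}]'
python3 - <<'E'
from fit import *
plan((-61,3,52)); im=save("scene","s3.png")
cv2.imwrite("pics/s3c.png",cv2.resize(im[190:320,240:430,::-1],None,fx=4,fy=4))
E
```

```text
clock: 5.17
position: [499.0, -3.6, 51.1]
ee_rot: [0.708, 0.025, 0.127, -0.694]
contact_force: [-5.7, -1.9, 4.7]
gripper_width: 0.2
cr now [-82.5  -0.7  51.1] flip 1 tool d [21.2  3.8  3.7] d in target axes [21.2  3.8  3.7] rot [ 0.005 -0.003 -0.003] F [-5.7 -1.9  4.7] t 5.2
tool axes in cradle cols x,y,z
 [[ 0.98  0.22  0.  ]
 [-0.   -0.01  1.  ]
 [ 0.22 -0.98 -0.  ]]
```

View pics/s3c.png

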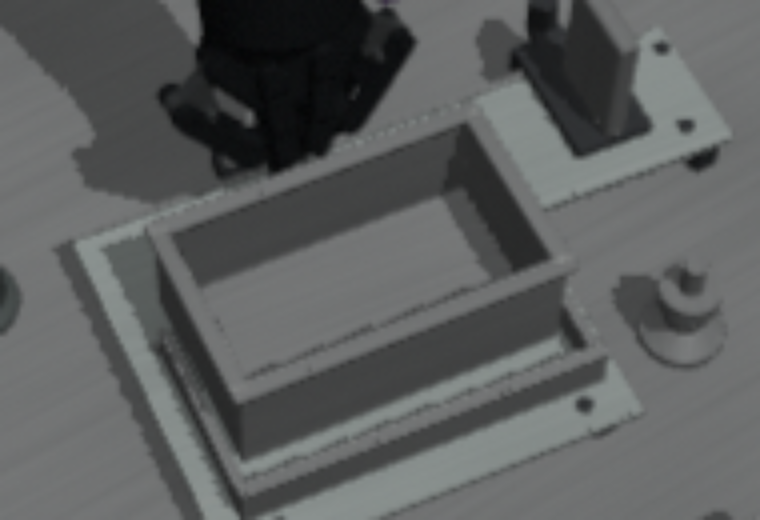

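The pan is flat and sliding, its near rim around crop (320,170), and the gap to the back stop is shrinking. I'll continue gently.

```bash
python3 -m creep '[{"delta_pos":[1.5,0.3,0],"rot":[0,0,0],"jaw":0},{"delta_pos":[1.5,0.3,0],"rot":[0,0,0],"jaw":0},{"delta_pos":[1.5,0.3,0],"rot":[0,0,0],"jaw":0},{"delta_pos":[1.5,0.3,0],"rot":[0,0,0],"jaw":0},{"delta_pos":[1.5,0.3,0],"rot":[0,0,0],"jaw":0},{"delta_pos":[1.5,0.3,0],"rot":[0,0,0],"jaw":0},{"delta_pos":[1.5,0.3,0],"rot":[0,0,0],"jaw":0},{"delta_pos":[1.5,0.3,0],"rot":[0,0,0],"jaw":0},{"delta_pos":[1.5,0.3,0],"rot":[0,0,0],"jaw":0},{"delta_pos":[0,0,0],"rot":[0,0,0],"jaw":0}]'
python3 -m creep '[{"delta_pos":[1,0.2,0],"rot":[0,0,0],"jaw":0},{"delta_pos":[1,0.2,0],"rot":[0,0,0],"jaw":0},{"delta_pos":[1,0.2,0],"rot":[0,0,0],"jaw":0},{"delta_pos":[1,0.2,0],"rot":[0,0,0],"jaw":0},{"delta_pos":[0,0,0],"rot":[0,0,0],"jaw":0},{"delta_pos":[0,0,0],"rot":[0,0,0],"jaw":0},{"delta_pos":[0,0,0],"rot":[0,0,0],"jaw":0},{"delta_pos":[0,0,0],"rot":[0,0,0],"jaw":0},{"delta_pos":[0,0,0],"rot":[0,0,0],"jaw":0},{"delta_pos":[0,0,0],"rot":[0,0,0],"jaw":0}]'
python3 -c "
from fit import *
plan((-61,3,52))"
```

```text
clock: 6.05
position: [512.6, -5.5, 51.2]
ee_rot: [0.708, 0.025, 0.127, -0.694]
contact_force: [-5.0, 0.2, 0.5]
gripper_width: -0.2
clock: 6.88
position: [519.0, -4.8, 52.1]
ee_rot: [0.707, 0.027, 0.128, -0.695]
contact_force: [-3.1, -0.4, -2.1]
gripper_width: -0.2
cr now [-62.5   1.   52.1] flip 1 tool d [1.5 0.4 2. ] d in target axes [1.5 0.4 2. ] rot [ 0.002 -0.002  0.001] F [-3.1 -0.4 -2.1] t 6.9
tool axes in cradle cols x,y,z
 [[ 0.98  0.22  0.  ]
 [-0.   -0.    1.  ]
 [ 0.22 -0.98 -0.  ]]
```

```bash
python3 -m creep '[{"delta_pos":[0.8,0.2,0],"rot":[0,0,0],"jaw":0},{"delta_pos":[0.8,0.2,0],"rot":[0,0,0],"jaw":0},{"delta_pos":[0.8,0.2,0],"rot":[0,0,0],"jaw":0},{"delta_pos":[0,0,0],"rot":[0,0,0],"jaw":0},{"delta_pos":[0,0,0],"rot":[0,0,0],"jaw":0},{"delta_pos":[0,0,0],"rot":[0,0,0],"jaw":0},{"delta_pos":[0,0,0],"rot":[0,0,0],"jaw":0},{"delta_pos":[0,0,0],"rot":[0,0,0],"jaw":0},{"delta_pos":[0,0,0],"rot":[0,0,0],"jaw":0},{"delta_pos":[0,0,0],"rot":[0,0,0],"jaw":0}]'
python3 - <<'E'
from fit import *
plan((-61,3,52)); im=save("top","t3.png")
save("scene","s4.png")
cv2.imwrite("pics/t3c.png",cv2.resize(im[175:345,170:402,::-1],None,fx=3.4,fy=3.4))
E
```

```text
clock: 7.72
position: [521.7, -5.0, 52.2]
ee_rot: [0.707, 0.027, 0.128, -0.695]
contact_force: [-2.9, 2.7, -2.4]
gripper_width: -0.3
cr now [-59.9   1.2  52.2] flip 1 tool d [-1.1 -0.1  1.8] d in target axes [-1.1 -0.1  1.8] rot [ 0.001 -0.002  0.001] F [-2.9  2.7 -2.4] t 7.7
tool axes in cradle cols x,y,z
 [[ 0.98  0.22  0.  ]
 [-0.   -0.    1.  ]
 [ 0.22 -0.98 -0.  ]]
```

View pics/t3c.png

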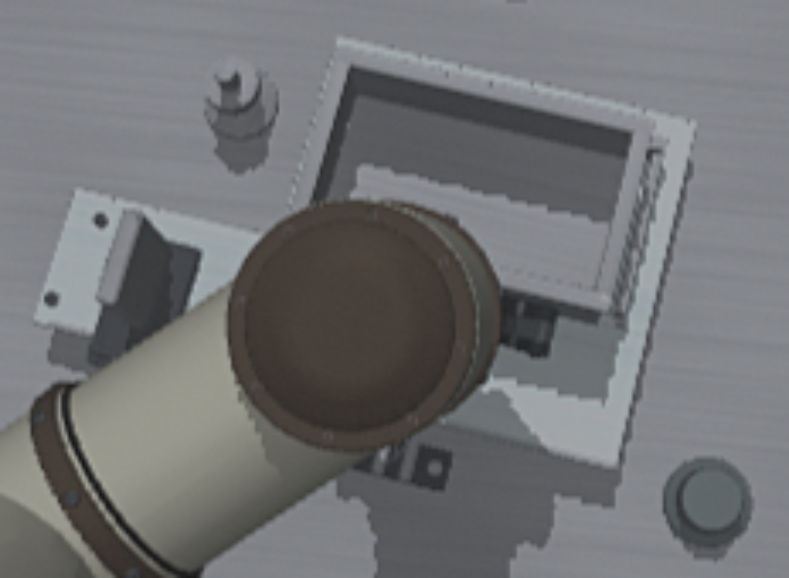

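The pan is near home: rim corners at about crop (345,47) and (610,312), retainer untouched. I'll work out its x from these, then push until the force rises.

```bash
python3 - <<'E'
from fit import *
u=lambda a,b:(170+(a+.5)/3.4-.5,175+(b+.5)/3.4-.5)
for q in((345,47),(652,128),(610,312)): print(tocr(at_z("top",u(*q),95)))
E
python3 -m creep '[{"delta_pos":[0.6,0.1,0],"rot":[0,0,0],"jaw":0},{"delta_pos":[0.6,0.1,0],"rot":[0,0,0],"jaw":0},{"delta_pos":[0.6,0.1,0],"rot":[0,0,0],"jaw":0},{"delta_pos":[0.6,0.1,0],"rot":[0,0,0],"jaw":0},{"delta_pos":[0,0,0],"rot":[0,0,0],"jaw":0},{"delta_pos":[0,0,0],"rot":[0,0,0],"jaw":0},{"delta_pos":[0,0,0],"rot":[0,0,0],"jaw":0},{"delta_pos":[0,0,0],"rot":[0,0,0],"jaw":0},{"delta_pos":[0,0,0],"rot":[0,0,0],"jaw":0},{"delta_pos":[0,0,0],"rot":[0,0,0],"jaw":0}]'
```

```text
[53.5 86.5 95. ]
[ 48.4 -84.5  95. ]
[-54. -85.  95.]
clock: 8.65
position: [522.0, -5.3, 52.0]
ee_rot: [0.707, 0.027, 0.127, -0.695]
contact_force: [-13.6, 9.0, 4.7]
gripper_width: -0.3
```

Motion has stopped and the force has risen, so the pan is on the stop. I'll give it a last small nudge, then retreat and go up.

```bash
python3 -m creep '[{"delta_pos":[0.8,0.2,0],"rot":[0,0,0],"jaw":0},{"delta_pos":[0.8,0.2,0],"rot":[0,0,0],"jaw":0},{"delta_pos":[0,0,0],"rot":[0,0,0],"jaw":0},{"delta_pos":[0,0,0],"rot":[0,0,0],"jaw":0},{"delta_pos":[-4,-0.9,0],"rot":[0,0,0],"jaw":0},{"delta_pos":[-10,-2.2,0],"rot":[0,0,0],"jaw":0},{"delta_pos":[-20,-4.4,0],"rot":[0,0,0],"jaw":0},{"delta_pos":[5,-25,0],"rot":[0,0,0],"jaw":0},{"delta_pos":[7.7,-34,0],"rot":[0,0,0],"jaw":0},{"delta_pos":[7.7,-34,0],"rot":[0,0,0],"jaw":0}]'
python3 -c "
from fit import *
plan((-90,207,145))"
```

```text
clock: 9.48
position: [491.3, 0.1, 149.1]
ee_rot: [0.707, 0.028, 0.128, -0.695]
contact_force: [2.7, 0.4, 1.0]
gripper_width: -0.3
cr now [-90.7   1.9 149.1] flip 1 tool d [ -0.4   4.1 205.1] d in target axes [-2.000e-01  4.100e+00  2.051e+02] rot [ 0.    -0.001  0.002] F [2.7 0.4 1. ] t 9.5
tool axes in cradle cols x,y,z
 [[ 0.98  0.22  0.  ]
 [-0.   -0.    1.  ]
 [ 0.22 -0.98  0.  ]]
```

```bash
python3 -m creep '[{"delta_pos":[0,0,20],"rot":[0,0,0],"jaw":0},{"delta_pos":[0,0,25],"rot":[0,0,0],"jaw":0},{"delta_pos":[0,0,25],"rot":[0,0,0],"jaw":0},{"delta_pos":[0,0,25],"rot":[0,0,0],"jaw":0},{"delta_pos":[0,0,25],"rot":[0,0,0],"jaw":0},{"delta_pos":[0,0,25],"rot":[0,0,0],"jaw":0},{"delta_pos":[0,0,25],"rot":[0,0,0],"jaw":0},{"delta_pos":[0,0,20],"rot":[0,0,0],"jaw":0},{"delta_pos":[0,0,15],"rot":[0,0,0],"jaw":0},{"delta_pos":[0,0,0],"rot":[0,0,0],"jaw":0}]'
python3 - <<'E'
from fit import *
plan((-90,207,75)); im=save("scene","s5.png")
cv2.imwrite("pics/s5c.png",cv2.resize(im[150:320,240:450,::-1],None,fx=3.5,fy=3.5))
im=save("top","t5.png")
E
```

```text
clock: 10.32
position: [522.2, 205.8, 148.3]
ee_rot: [0.706, 0.03, 0.129, -0.696]
contact_force: [-0.2, 0.3, 0.5]
gripper_width: 0.1
cr now [-89.2 209.9 148.3] flip 1 tool d [-17.1  71.3  -3.1] d in target axes [-16.8  71.4  -2.9] rot [-0.002  0.001  0.005] F [-0.2  0.3  0.5] t 10.3
tool axes in cradle cols x,y,z
 [[ 0.97  0.22 -0.  ]
 [ 0.    0.    1.  ]
 [ 0.22 -0.97  0.  ]]
```

View pics/s5c.png

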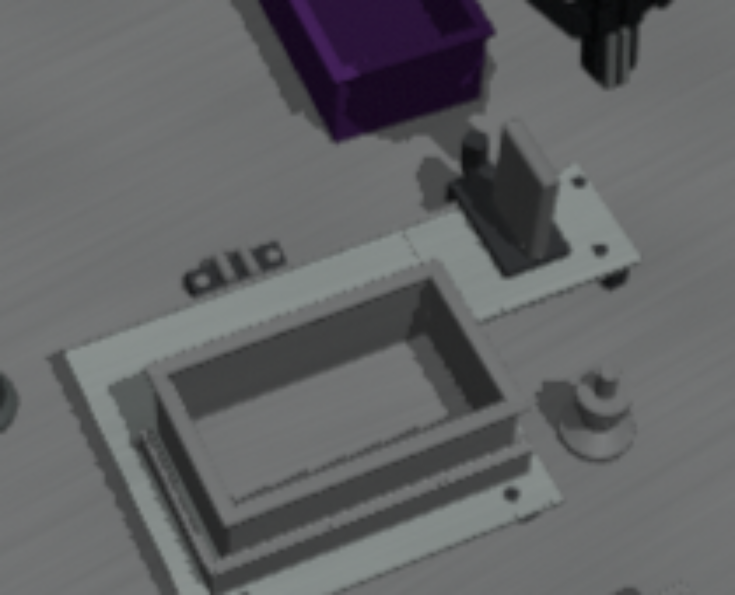

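The pan sits flat against the back stop (gap closed at crop (370,500)). The paddle's top is at about crop (535,150), the fingers are outside it at (608,70), and the notch humps are near (235,265). Descending beside the paddle.

```bash
python3 -m creep '[{"delta_pos":[-3.4,14.4,0],"rot":[0,0,0],"jaw":0},{"delta_pos":[-3.4,14.4,0],"rot":[0,0,0],"jaw":0},{"delta_pos":[-3.4,14.4,0],"rot":[0,0,0],"jaw":0},{"delta_pos":[-3.4,14.4,0],"rot":[0,0,0],"jaw":0},{"delta_pos":[-3.4,14.4,0],"rot":[0,0,0],"jaw":0},{"delta_pos":[0,0,-3],"rot":[0,0,0],"jaw":0},{"delta_pos":[0,0,-3],"rot":[0,0,0],"jaw":0},{"delta_pos":[0,0,-3],"rot":[0,0,0],"jaw":0},{"delta_pos":[0,0,0],"rot":[0,0,0],"jaw":0},{"delta_pos":[0,0,0],"rot":[0,0,0],"jaw":0}]'
python3 - <<'E'
from fit import *
plan((-90,60,75))
u=lambda a,b:(240+(a+.5)/3.5-.5,150+(b+.5)/3.5-.5)
print("paddle scene",tocr(at_z("scene",u(536,152),110)))
for cam in("scene","top"):
    save(cam,cam+"6.png")
    for n in("paddle","pin","notch_block","notch"):
        print(cam,n,[(round(d["p"],2),np.round(d["location"],1).tolist(),tocr(at_z(cam,d["location"],20))) for d in arm.find_in(cam,n) if d["p"]>.2])
E
```

```text
clock: 11.25
position: [518.6, 193.5, 74.3]
ee_rot: [0.706, 0.028, 0.129, -0.695]
contact_force: [-0.2, 0.3, 0.1]
gripper_width: -0.1
cr now [-91.  197.3  74.3] flip 1 tool d [   1.5   -0.4 -137.3] d in target axes [   1.1   -0.4 -137.3] rot [-0.    -0.003  0.003] F [-0.2  0.3  0.1] t 11.2
tool axes in cradle cols x,y,z
 [[ 0.98  0.22  0.  ]
 [-0.    0.    1.  ]
 [ 0.22 -0.98  0.  ]]
paddle scene [-87.3 170.6 110. ]
scene paddle [(0.88, [387.1, 206.7], array([-120.7,  185.8,   20. ]))]
scene pin [(0.69, [387.5, 205.6], array([-122.9,  188. ,   20. ])), (0.51, [334.7, 265.7], array([-32.7,  21. ,  20. ]))]
scene notch_block [(0.77, [306.5, 225.2], array([-147. ,   10.7,   20. ]))]
scene notch [(0.71, [306.7, 226.1], array([-144.7,   10.2,   20. ]))]
top paddle [(0.77, [210.5, 268.4], array([-106.8,  171.6,   20. ]))]
top pin [(0.67, [212.2, 267.3], array([-104.,  169.,   20.]))]
top notch_block [(0.75, [287.4, 309.1], array([-146.7,    8.1,   20. ]))]
top notch [(0.64, [209.3, 265.6], array([-102.1,  175.4,   20. ])), (0.59, [282.8, 307.6], array([-146. ,   17.3,   20. ]))]
```

```bash
python3 -m creep '[{"delta_pos":[0,0,-3],"rot":[0,0,0],"jaw":0},{"delta_pos":[0,0,-3],"rot":[0,0,0],"jaw":0},{"delta_pos":[0,0,-3],"rot":[0,0,0],"jaw":0},{"delta_pos":[0,0,-4],"rot":[0,0,0],"jaw":0},{"delta_pos":[0,0,-6],"rot":[0,0,0],"jaw":0},{"delta_pos":[0,0,-7],"rot":[0,0,0],"jaw":0},{"delta_pos":[0,0,-7],"rot":[0,0,0],"jaw":0},{"delta_pos":[0,0,-5],"rot":[0,0,0],"jaw":0},{"delta_pos":[0,0,-3],"rot":[0,0,0],"jaw":0},{"delta_pos":[0,0,-1],"rot":[0,0,0],"jaw":0}]'
python3 - <<'E'
from fit import *
plan((-90,60,75))
save("top","top7.png");print([(round(d["p"],2),np.round(d["location"],1).tolist()) for d in arm.find_in("top","paddle")])
im=save("scene","s7.png");cv2.imwrite("pics/s7c.png",cv2.resize(im[150:320,240:450,::-1],None,fx=3.5,fy=3.5))
E
```

```text
clock: 12.58
position: [511.9, 151.1, 73.3]
ee_rot: [0.707, 0.027, 0.129, -0.695]
contact_force: [-1.1, 1.1, 1.3]
gripper_width: 0.2
cr now [-91.6 154.3  73.3] flip 1 tool d [  2.2  -1.2 -94.3] d in target axes [  2.   -1.3 -94.3] rot [ 0.002 -0.003  0.001] F [-1.1  1.1  1.3] t 12.6
tool axes in cradle cols x,y,z
 [[ 0.98  0.22  0.  ]
 [-0.   -0.    1.  ]
 [ 0.22 -0.98 -0.  ]]
[(0.95, [227.8, 274.1])]
```

View pics/s7c.png

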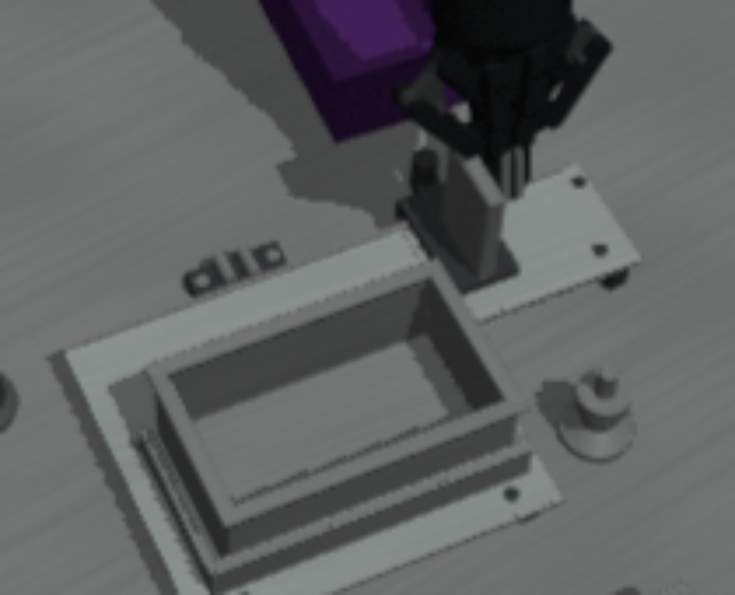

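The fingers push the outer face, the retainer slides (paddle top corner at crop (500,200)), and the pan is unchanged.

```bash
python3 - <<'E'
from fit import *
u=lambda a,b:(240+(a+.5)/3.5-.5,150+(b+.5)/3.5-.5)
print(tocr(at_z("scene",u(545,182),110)),tocr(at_z("scene",u(494,203),110)))
E
python3 -m creep '[{"delta_pos":[0,0,-3],"rot":[0,0,0],"jaw":0},{"delta_pos":[0,0,-6],"rot":[0,0,0],"jaw":0},{"delta_pos":[0,0,-8],"rot":[0,0,0],"jaw":0},{"delta_pos":[0,0,-8],"rot":[0,0,0],"jaw":0},{"delta_pos":[0,0,-8],"rot":[0,0,0],"jaw":0},{"delta_pos":[0,0,-8],"rot":[0,0,0],"jaw":0},{"delta_pos":[0,0,-8],"rot":[0,0,0],"jaw":0},{"delta_pos":[0,0,-6],"rot":[0,0,0],"jaw":0},{"delta_pos":[0,0,-3],"rot":[0,0,0],"jaw":0},{"delta_pos":[0,0,-1],"rot":[0,0,0],"jaw":0}]'
```

```text
[-66.4 164.9 110. ] [-65.  132.2 110. ]
clock: 13.57
position: [503.2, 92.6, 73.2]
ee_rot: [0.707, 0.027, 0.129, -0.695]
contact_force: [-0.5, 0.9, 0.3]
gripper_width: 0.2
```

```bash
python3 -m creep '[{"delta_pos":[0,0,-3],"rot":[0,0,0],"jaw":0},{"delta_pos":[0,0,-5],"rot":[0,0,0],"jaw":0},{"delta_pos":[0,0,-6],"rot":[0,0,0],"jaw":0},{"delta_pos":[0,0,-7],"rot":[0,0,0],"jaw":0},{"delta_pos":[0,0,-7],"rot":[0,0,0],"jaw":0},{"delta_pos":[0,0,-5],"rot":[0,0,0],"jaw":0},{"delta_pos":[0,0,-3],"rot":[0,0,0],"jaw":0},{"delta_pos":[0,0,-2],"rot":[0,0,0],"jaw":0},{"delta_pos":[0,0,-1],"rot":[0,0,0],"jaw":0},{"delta_pos":[0,0,0],"rot":[0,0,0],"jaw":0}]'
python3 - <<'E'
from fit import *
plan((-90,39,75))
im=save("scene","s8.png");cv2.imwrite("pics/s8c.png",cv2.resize(im[150:320,240:450,::-1],None,fx=3.5,fy=3.5))
save("top","t8.png")
for c in("scene","top"):
  for n in("pin","paddle"):print(c,n,[(round(d["p"],2),np.round(d["location"],1).tolist()) for d in arm.find_in(c,n)][:2])
E
```

```text
clock: 14.4
position: [497.8, 54.6, 73.2]
ee_rot: [0.707, 0.027, 0.128, -0.695]
contact_force: [-0.5, 0.6, 0.4]
gripper_width: 0.2
cr now [-92.   56.8  73.2] flip 1 tool d [  2.3  -1.3 -17.8] d in target axes [  2.3  -1.3 -17.8] rot [ 0.002 -0.002  0.001] F [-0.5  0.6  0.4] t 14.4
tool axes in cradle cols x,y,z
 [[ 0.98  0.22  0.  ]
 [-0.   -0.    1.  ]
 [ 0.22 -0.98 -0.  ]]
scene pin [(0.89, [325.7, 224.6])]
scene paddle [(0.97, [326.0, 223.4])]
top pin [(0.93, [280.8, 289.4]), (0.7, [319.0, 272.6])]
top paddle [(0.89, [279.6, 291.9])]
```

View pics/s8c.png

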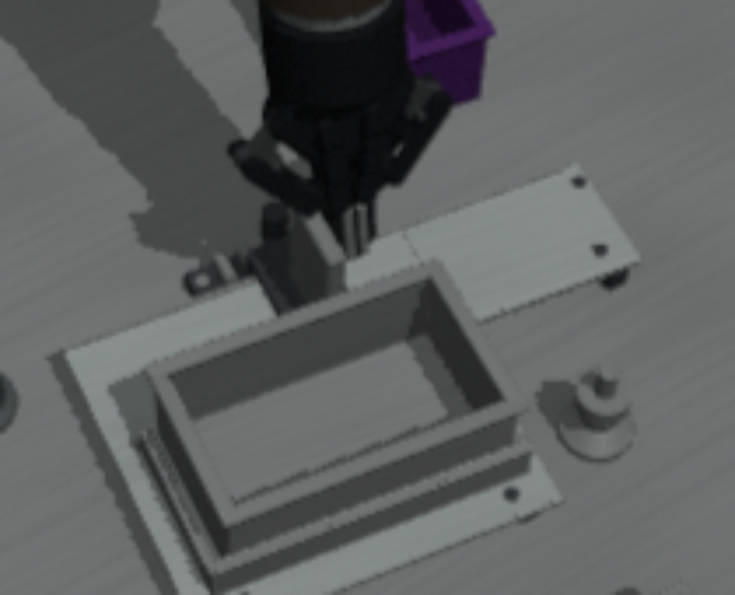

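The paddle (top corner at crop (337,262)) is short of the notch block and clear of the pan's rim. From here I'll creep and watch the force.

```bash
python3 -c "
from fit import *
u=lambda a,b:(240+(a+.5)/3.5-.5,150+(b+.5)/3.5-.5)
print(tocr(at_z('scene',u(337,263),110)))"
python3 -m creep '[{"delta_pos":[0,0,-1],"rot":[0,0,0],"jaw":0},{"delta_pos":[0,0,-1],"rot":[0,0,0],"jaw":0},{"delta_pos":[0,0,-1],"rot":[0,0,0],"jaw":0},{"delta_pos":[0,0,-1],"rot":[0,0,0],"jaw":0},{"delta_pos":[0,0,-1],"rot":[0,0,0],"jaw":0},{"delta_pos":[0,0,-1],"rot":[0,0,0],"jaw":0},{"delta_pos":[0,0,-1],"rot":[0,0,0],"jaw":0},{"delta_pos":[0,0,-1],"rot":[0,0,0],"jaw":0},{"delta_pos":[0,0,0],"rot":[0,0,0],"jaw":0},{"delta_pos":[0,0,0],"rot":[0,0,0],"jaw":0}]'
```

```text
[-63.8  35.6 110. ]
clock: 15.53
position: [496.7, 46.8, 73.3]
ee_rot: [0.707, 0.027, 0.128, -0.695]
contact_force: [-0.8, -0.1, 0.3]
gripper_width: 0.1
```

```bash
python3 -m creep '[{"delta_pos":[0,0,-0.7],"rot":[0,0,0],"jaw":0},{"delta_pos":[0,0,-0.7],"rot":[0,0,0],"jaw":0},{"delta_pos":[0,0,-0.7],"rot":[0,0,0],"jaw":0},{"delta_pos":[0,0,0],"rot":[0,0,0],"jaw":0},{"delta_pos":[0,0,0],"rot":[0,0,0],"jaw":0},{"delta_pos":[0,0,0],"rot":[0,0,0],"jaw":0},{"delta_pos":[0,0,0],"rot":[0,0,0],"jaw":0},{"delta_pos":[0,0,0],"rot":[0,0,0],"jaw":0},{"delta_pos":[0,0,0],"rot":[0,0,0],"jaw":0},{"delta_pos":[0,0,0],"rot":[0,0,0],"jaw":0}]'
```

```text
clock: 16.37
position: [496.5, 44.9, 73.3]
ee_rot: [0.707, 0.027, 0.128, -0.695]
contact_force: [0.2, 0.8, -0.2]
gripper_width: -0.0
```

```bash
python3 -m creep '[{"delta_pos":[0,0,-0.5],"rot":[0,0,0],"jaw":0},{"delta_pos":[0,0,-0.5],"rot":[0,0,0],"jaw":0},{"delta_pos":[0,0,-0.5],"rot":[0,0,0],"jaw":0},{"delta_pos":[0,0,-0.5],"rot":[0,0,0],"jaw":0},{"delta_pos":[0,0,0],"rot":[0,0,0],"jaw":0},{"delta_pos":[0,0,0],"rot":[0,0,0],"jaw":0},{"delta_pos":[0,0,0],"rot":[0,0,0],"jaw":0},{"delta_pos":[0,0,0],"rot":[0,0,0],"jaw":0},{"delta_pos":[0,0,0],"rot":[0,0,0],"jaw":0},{"delta_pos":[0,0,0],"rot":[0,0,0],"jaw":0}]'
```

```text
clock: 17.2
position: [496.6, 43.3, 73.5]
ee_rot: [0.707, 0.028, 0.128, -0.695]
contact_force: [0.5, 3.7, 1.4]
gripper_width: 0.1
```

```bash
python3 -m creep '[{"delta_pos":[0,0,-0.5],"rot":[0,0,0],"jaw":0},{"delta_pos":[0,0,-0.5],"rot":[0,0,0],"jaw":0},{"delta_pos":[0,0,-0.5],"rot":[0,0,0],"jaw":0},{"delta_pos":[0,0,-0.5],"rot":[0,0,0],"jaw":0},{"delta_pos":[0,0,0],"rot":[0,0,0],"jaw":0},{"delta_pos":[0,0,0],"rot":[0,0,0],"jaw":0},{"delta_pos":[0,0,0],"rot":[0,0,0],"jaw":0},{"delta_pos":[0,0,0],"rot":[0,0,0],"jaw":0},{"delta_pos":[0,0,0],"rot":[0,0,0],"jaw":0},{"delta_pos":[0,0,0],"rot":[0,0,0],"jaw":0}]'
```

```text
clock: 18.03
position: [496.9, 42.0, 73.8]
ee_rot: [0.706, 0.028, 0.129, -0.696]
contact_force: [-0.9, 6.7, 3.3]
gripper_width: 0.0
```

```bash
python3 -m creep '[{"delta_pos":[0,0,-0.5],"rot":[0,0,0],"jaw":0},{"delta_pos":[0,0,-0.5],"rot":[0,0,0],"jaw":0},{"delta_pos":[0,0,-0.5],"rot":[0,0,0],"jaw":0},{"delta_pos":[0,0,-0.5],"rot":[0,0,0],"jaw":0},{"delta_pos":[0,0,0],"rot":[0,0,0],"jaw":0},{"delta_pos":[0,0,0],"rot":[0,0,0],"jaw":0},{"delta_pos":[0,0,0],"rot":[0,0,0],"jaw":0},{"delta_pos":[0,0,0],"rot":[0,0,0],"jaw":0},{"delta_pos":[0,0,0],"rot":[0,0,0],"jaw":0},{"delta_pos":[0,0,0],"rot":[0,0,0],"jaw":0}]'
```

```text
clock: 18.87
position: [496.1, 39.2, 73.6]
ee_rot: [0.707, 0.028, 0.129, -0.695]
contact_force: [1.5, 3.7, 3.8]
gripper_width: 0.3
```

```bash
python3 -m creep '[{"delta_pos":[0,0,-0.5],"rot":[0,0,0],"jaw":0},{"delta_pos":[0,0,-0.5],"rot":[0,0,0],"jaw":0},{"delta_pos":[0,0,-0.5],"rot":[0,0,0],"jaw":0},{"delta_pos":[0,0,0],"rot":[0,0,0],"jaw":0},{"delta_pos":[0,0,0],"rot":[0,0,0],"jaw":0},{"delta_pos":[0,0,0],"rot":[0,0,0],"jaw":0},{"delta_pos":[0,0,0],"rot":[0,0,0],"jaw":0},{"delta_pos":[0,0,0],"rot":[0,0,0],"jaw":0},{"delta_pos":[0,0,0],"rot":[0,0,0],"jaw":0},{"delta_pos":[0,0,0],"rot":[0,0,0],"jaw":0}]'
```

```text
clock: 19.7
position: [495.7, 37.2, 73.6]
ee_rot: [0.707, 0.027, 0.128, -0.695]
contact_force: [2.7, 2.5, 5.0]
gripper_width: 0.3
```

```bash
python3 -m creep '[{"delta_pos":[0,0,-0.4],"rot":[0,0,0],"jaw":0},{"delta_pos":[0,0,-0.4],"rot":[0,0,0],"jaw":0},{"delta_pos":[0,0,-0.4],"rot":[0,0,0],"jaw":0},{"delta_pos":[0,0,0],"rot":[0,0,0],"jaw":0},{"delta_pos":[0,0,0],"rot":[0,0,0],"jaw":0},{"delta_pos":[0,0,0],"rot":[0,0,0],"jaw":0},{"delta_pos":[0,0,0],"rot":[0,0,0],"jaw":0},{"delta_pos":[0,0,0],"rot":[0,0,0],"jaw":0},{"delta_pos":[0,0,0],"rot":[0,0,0],"jaw":0},{"delta_pos":[0,0,0],"rot":[0,0,0],"jaw":0}]'
python3 - <<'E'
from fit import *
plan((-90,39,75))
im=save("scene","s9.png");cv2.imwrite("pics/s9c.png",cv2.resize(im[150:320,240:450,::-1],None,fx=3.5,fy=3.5))
E
```

```text
clock: 20.53
position: [495.3, 35.7, 73.5]
ee_rot: [0.707, 0.027, 0.128, -0.695]
contact_force: [3.4, -0.4, 4.3]
gripper_width: 0.2
cr now [-91.7  37.8  73.5] flip 1 tool d [ 2.  -1.1  1.2] d in target axes [ 2.  -1.1  1.2] rot [ 0.002 -0.002  0.001] F [ 3.4 -0.4  4.3] t 20.5
tool axes in cradle cols x,y,z
 [[ 0.98  0.22  0.  ]
 [-0.   -0.    1.  ]
 [ 0.22 -0.98 -0.  ]]
```

View pics/s9c.png

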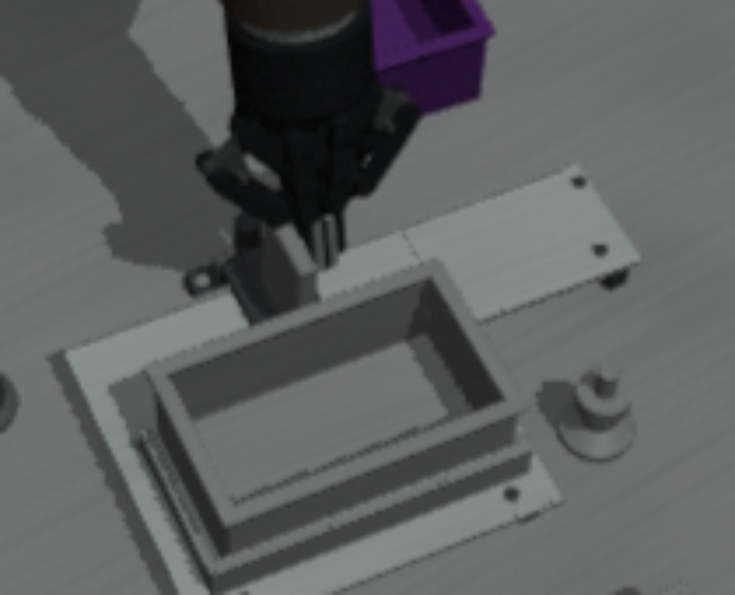

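```bash
python3 -m creep '[{"delta_pos":[0,0,-0.4],"rot":[0,0,0],"jaw":0},{"delta_pos":[0,0,-0.4],"rot":[0,0,0],"jaw":0},{"delta_pos":[0,0,-0.4],"rot":[0,0,0],"jaw":0},{"delta_pos":[0,0,0],"rot":[0,0,0],"jaw":0},{"delta_pos":[0,0,0],"rot":[0,0,0],"jaw":0},{"delta_pos":[0,0,0],"rot":[0,0,0],"jaw":0},{"delta_pos":[0,0,0],"rot":[0,0,0],"jaw":0},{"delta_pos":[0,0,0],"rot":[0,0,0],"jaw":0},{"delta_pos":[0,0,0],"rot":[0,0,0],"jaw":0},{"delta_pos":[0,0,0],"rot":[0,0,0],"jaw":0}]'
python3 - <<'E'
from fit import *
plan((-90,39,75))
a=save("scene","s10.png").astype(int);b=cv2.imread("pics/s9.png")[:,:,::-1].astype(int);c=cv2.imread("pics/s8.png")[:,:,::-1].astype(int)
# paddle shift between pictures by template matching on the paddle/saddle patch
for n,(src,ref) in {"9->10":(a,b),"8->9":(b,c)}.items():
    g=lambda i:i.mean(2).astype(np.float32)
    x0,y0,x1,y1=(308,212,331,238) if n[0]=="9" else (318,208,338,235)
    m=cv2.matchTemplate(cv2.resize(g(src)[y0-10:y1+10,x0-20:x1+20],None,fx=4,fy=4,interpolation=2),cv2.resize(g(ref)[y0:y1,x0:x1],None,fx=4,fy=4,interpolation=2),cv2.TM_CCOEFF_NORMED)
    v,l=cv2.minMaxLoc(m)[1::2];print(n,v,l[0]/4-20,l[1]/4-10)
print(proj("scene",w(P,(-89,11,80)))-proj("scene",w(P,(-89,18,80))))
E
```

```text
clock: 21.42
position: [494.9, 35.1, 73.2]
ee_rot: [0.707, 0.027, 0.128, -0.695]
contact_force: [0.3, 0.1, 0.6]
gripper_width: 0.1
cr now [-92.1  37.   73.2] flip 1 tool d [ 2.4 -1.3  2. ] d in target axes [ 2.4 -1.3  2. ] rot [ 0.002 -0.002  0.001] F [0.3 0.1 0.6] t 21.4
tool axes in cradle cols x,y,z
 [[ 0.98  0.22  0.  ]
 [-0.   -0.    1.  ]
 [ 0.22 -0.98 -0.  ]]
9->10 0.8948845267295837 -3.0 1.25
8->9 0.9833537340164185 -8.25 3.0
[-3.26059027  1.2025187 ]
```

The tool moved 0.8 mm but the retainer moved about 6.5 mm, and the force dropped to zero, so the pin sprang in. Backing away, then up.

```bash
python3 -m creep '[{"delta_pos":[0,0,5],"rot":[0,0,0],"jaw":0},{"delta_pos":[0,0,10],"rot":[0,0,0],"jaw":0},{"delta_pos":[0,0,15],"rot":[0,0,0],"jaw":0},{"delta_pos":[0,0,15],"rot":[0,0,0],"jaw":0},{"delta_pos":[4.5,-20,5],"rot":[0,0,0],"jaw":0},{"delta_pos":[6,-28,0],"rot":[0,0,0],"jaw":0},{"delta_pos":[6,-28,0],"rot":[0,0,0],"jaw":0},{"delta_pos":[6,-28,0],"rot":[0,0,0],"jaw":0},{"delta_pos":[6,-28,15],"rot":[0,0,0],"jaw":0},{"delta_pos":[0,0,0],"rot":[0,0,0],"jaw":0}]'
python3 -m creep '[{"delta_pos":[-8,-8,25],"rot":[0,0,0],"jaw":0},{"delta_pos":[-8,-8,25],"rot":[0,0,0],"jaw":0},{"delta_pos":[-8,-8,25],"rot":[0,0,0],"jaw":0},{"delta_pos":[-8,-8,25],"rot":[0,0,0],"jaw":0},{"delta_pos":[-8,-8,25],"rot":[0,0,0],"jaw":0},{"delta_pos":[-8,-8,25],"rot":[0,0,0],"jaw":0},{"delta_pos":[-8,-8,25],"rot":[0,0,0],"jaw":0},{"delta_pos":[-8,-8,25],"rot":[0,0,0],"jaw":0},{"delta_pos":[0,0,0],"rot":[0,0,0],"jaw":0},{"delta_pos":[0,0,0],"rot":[0,0,0],"jaw":0}]'
python3 - <<'E'
from fit import *
plan((-90,39,75))
A=save("scene","s11.png")[150:320,240:450,::-1];B=save("top","t11.png")[180:350,175:395,::-1]
cv2.imwrite("pics/fin.png",np.hstack([cv2.resize(A,(395,320),interpolation=2),cv2.resize(B,(405,320),interpolation=2)]))
a=A.mean(2).astype(np.float32);b=cv2.imread("pics/s10.png")[150:320,240:450].mean(2).astype(np.float32)
print("scene paddle patch change since seating",np.abs(a-b)[65:90,70:85].mean())
u=lambda q:q
for n in("paddle","pin","pan","notch_block","foot","dial","driver"):
    print(n,[(c,round(d["p"],2),np.round(d["location"],1).tolist()) for c in("scene","top") for d in arm.find_in(c,n)[:3]])
for y in (11,):print("expected paddle top mid px scene/top",proj("scene",w(P,(-89.5,y,110))),proj("top",w(P,(-89.5,y,110))), "housing",proj("top",w(P,(-147,y,56))),proj("scene",w(P,(-147,y,56))))
E
```

```text
clock: 22.3
position: [507.5, 103.8, 215.4]
ee_rot: [0.704, 0.033, 0.132, -0.697]
contact_force: [1.0, 0.0, 0.5]
gripper_width: 0.1
clock: 23.13
position: [455.8, 310.5, 256.2]
ee_rot: [0.707, 0.028, 0.127, -0.695]
contact_force: [-0.2, -1.0, -0.2]
gripper_width: -0.1
cr now [-169.7  304.2  256.2] flip 1 tool d [  37.9  194.6 -265.1] d in target axes [  38.3  194.3 -265.2] rot [0.001 0.001 0.001] F [-0.2 -1.  -0.2] t 23.1
tool axes in cradle cols x,y,z
 [[ 0.98  0.22 -0.  ]
 [ 0.   -0.    1.  ]
 [ 0.22 -0.98 -0.  ]]
scene paddle patch change since seating 7.0764446
paddle [('scene', 0.74, [317.0, 227.9]), ('top', 0.88, [291.2, 282.3])]
pin [('scene', 0.69, [313.4, 227.0]), ('scene', 0.67, [327.4, 236.4]), ('top', 0.65, [290.8, 283.9])]
pan [('scene', 0.64, [343.6, 149.2]), ('scene', 0.61, [418.7, 346.4]), ('scene', 0.58, [332.7, 269.0]), ('top', 0.79, [179.8, 373.9]), ('top', 0.62, [307.3, 227.1]), ('top', 0.56, [300.2, 135.9])]
notch_block [('top', 0.5, [292.0, 309.9])]
foot [('scene', 0.7, [409.0, 269.5]), ('top', 0.89, [238.5, 201.0])]
dial [('scene', 0.81, [231.4, 270.0]), ('top', 0.61, [378.5, 319.2])]
driver [('scene', 0.91, [205.5, 306.4]), ('top', 0.6, [288.2, 308.8]), ('top', 0.56, [429.5, 298.0])]
expected paddle top mid px scene/top [318.4834308  219.22344613] [290.74113987 271.4236024 ] housing [284.49030737 307.03153208] [306.45260967 214.59121206]
```

View pics/fin.png

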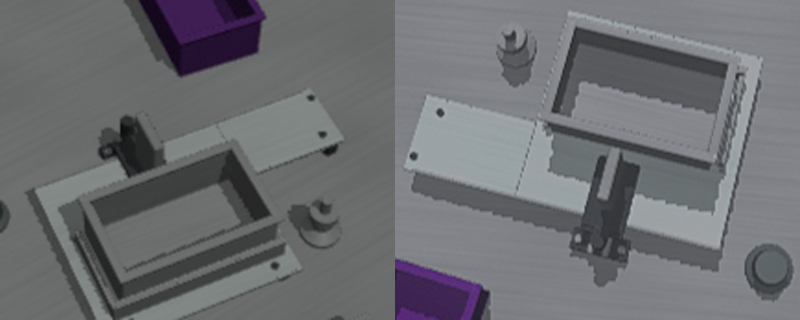

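The final picture shows the paddle's top middle at top-camera pixel (292,272), where (291,271) is expected for a seated pin. The housing is at (285,306), where (284,307) is expected. The pan is flat and against the stop, and the bystanders are where they were. Handing in.

```bash
python3 -c "
from bench import arm
print(arm.job_done())"
```

```text
the job is handed in; nothing more can be done
None
```

I pushed the grey pan home against the back stop, then slid the retainer along the rail until its pin sprang into the notch, and handed the job in. The robot's clock stood at about 24 s of the 64 s allowed. The system gave no verdict, so this rests on my own checks.

- **Pan:** the push stopped moving and the force rose to about 14 N at the back stop. In the pictures the pan is flat, and its rim corners put it within about 3 mm of home.
- **Retainer:** the push peaked at about 7 N on the low hump and fell to zero. The retainer then moved about 6.5 mm ahead while the tool moved 0.8 mm.
- **Final picture:** the paddle and pin housing lie within about 1.5 pixels (roughly 3 mm) of where a seated pin should be. That is about the size of the tolerance, so the evidence that the pin is seated is mainly the spring-in.
- **Bystanders:** the foot, dial and screwdriver show no clear movement, with the networks' positions agreeing to about 5 pixels. The arm is well clear of everything.
- **Disagreements:**
  - A simple before-and-after comparison of the paddle area showed a change of 7 grey levels. I put that down to the gripper and its shadow leaving, but did not check.
  - The networks gave one false screwdriver hit on the notch block, and one false pin hit in each of three earlier pictures and the last.

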